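Fill the bean-canister carrier and lower it into the chill well

TASK

The canister carrier hangs raised over the chill well: fill its empty cells, and only those, with spare bean canisters from the counter so that every cell holds one upright. Then throw the pawl lever to release, wind the crank up slightly so that the pawl springs clear, and let the crank turn back slowly in hand, never running free, until the carrier is fully down in the well. Finally put the pawl lever back to hold, and leave the pitcher, tamper and jar alone.

Things in the scene. Friction and masses are not known exactly. Their poses are not given: they have to be found in the camera images.
- hoist: Fixed lift unit on the counter: steel chill well (open tub 316 x 108 mm outside, 105 high), lift column (40 x 50 mm, 235 high, centred at x = 208 mm) and grey gear housing (150 x 150 mm, 90 high, centred on the winch shaft at x = 0, y = -170 mm). Origin on the counter under the middle of the tub; x along the tub (away from the robot when not turned), y across it, z up.
- cell0 (a point): Centre of the floor of cell 0 of the aluminium carrier, which hangs over the tub and slides up and down on the column. Four cells in a row along the hoist's x, 70 mm apart (cell0 nearest -x), each 64 x 64 mm inside with walls 60 mm high. Carrier up: floor 117 mm above the counter; fully down: 33 mm. Past cell3 an end plate rises 100 mm above the carrier underside.
- cell1 (a point): Centre of the floor of cell 1 of the aluminium carrier, which hangs over the tub and slides up and down on the column. Four cells in a row along the hoist's x, 70 mm apart (cell0 nearest -x), each 64 x 64 mm inside with walls 60 mm high. Carrier up: floor 117 mm above the counter; fully down: 33 mm. Past cell3 an end plate rises 100 mm above the carrier underside.
- cell2 (a point): Centre of the floor of cell 2 of the aluminium carrier, which hangs over the tub and slides up and down on the column. Four cells in a row along the hoist's x, 70 mm apart (cell0 nearest -x), each 64 x 64 mm inside with walls 60 mm high. Carrier up: floor 117 mm above the counter; fully down: 33 mm. Past cell3 an end plate rises 100 mm above the carrier underside.
- cell3 (a point): Centre of the floor of cell 3 of the aluminium carrier, which hangs over the tub and slides up and down on the column. Four cells in a row along the hoist's x, 70 mm apart (cell0 nearest -x), each 64 x 64 mm inside with walls 60 mm high. Carrier up: floor 117 mm above the counter; fully down: 33 mm. Past cell3 an end plate rises 100 mm above the carrier underside.
- r0: Canister already standing in cell 0, or absent (then that cell is empty at the start): closed steel bean canister, plain cylinder 54 mm in diameter and 110 mm tall (flush black lid, top 18 mm), about 0.25 kg, heavier at the foot; origin at the centre of its underside, z along its axis upward. 
- r1: Canister already standing in cell 1, or absent (then that cell is empty at the start): closed steel bean canister, plain cylinder 54 mm in diameter and 110 mm tall (flush black lid, top 18 mm), about 0.25 kg, heavier at the foot; origin at the centre of its underside, z along its axis upward. 
- r2: Canister already standing in cell 2, or absent (then that cell is empty at the start): closed steel bean canister, plain cylinder 54 mm in diameter and 110 mm tall (flush black lid, top 18 mm), about 0.25 kg, heavier at the foot; origin at the centre of its underside, z along its axis upward. 
- r3: Canister already standing in cell 3, or absent (then that cell is empty at the start): closed steel bean canister, plain cylinder 54 mm in diameter and 110 mm tall (flush black lid, top 18 mm), about 0.25 kg, heavier at the foot; origin at the centre of its underside, z along its axis upward. 
- s0: Spare canister standing on the counter beside the well; spares are never fewer than the empty cells, and one may be left over: closed steel bean canister, plain cylinder 54 mm in diameter and 110 mm tall (flush black lid, top 18 mm), about 0.25 kg, heavier at the foot; origin at the centre of its underside, z along its axis upward. 
- s1: Spare canister standing on the counter beside the well; spares are never fewer than the empty cells, and one may be left over: closed steel bean canister, plain cylinder 54 mm in diameter and 110 mm tall (flush black lid, top 18 mm), about 0.25 kg, heavier at the foot; origin at the centre of its underside, z along its axis upward. 
- s2: Spare canister standing on the counter beside the well; spares are never fewer than the empty cells, and one may be left over: closed steel bean canister, plain cylinder 54 mm in diameter and 110 mm tall (flush black lid, top 18 mm), about 0.25 kg, heavier at the foot; origin at the centre of its underside, z along its axis upward. 
- crank (a joint): Turn of the winch crank, rad: 0 (rests at 0.02) with the carrier up, hanging on the pawl; grows as it turns back, clockwise from above, the carrier sinking 12.5 mm per rad; stop at 6.8 = fully down. Winding up is negative, stop at -0.45. The load pulls 2 to 4 N at the grip. Let go with the pawl clear, it runs free at 3.5 to 7 rad/s (forbidden); under 2 rad/s is slowly.
- winch_axis (a point): Point on the vertical winch shaft axis, 100 mm above the counter, at the ratchet wheel (12 teeth, 100 mm across the tips). The crank arm turns above it, arm top 138 mm above the counter.
- crank_grip (a point): Middle of the grip height of the crank's upright black grip sleeve, which spins freely on its pin: 30 mm in diameter, from 140 to 208 mm above the counter (this point at 182 mm), 70 mm from the winch axis. It circles about the axis with the crank.
- pawl_lever (a joint): Pawl lever, rad: 0 = hold (pawl sprung into the ratchet), 0.9 = release (sprung out), clockwise from above, stops at both ends; needs about 2 N at its post and stays where left. While the carrier hangs on the pawl, the loaded tooth keeps the pawl in even at release; it springs clear once the crank is wound up (negative) by 0.05 to 0.2 rad, and the load is then on the crank.
- lever_grip (a point): On the upright round steel post at the end of the pawl lever, 16 mm in diameter, from 111 to 151 mm above the counter (this point at 135 mm), 60 mm from the lever's pivot. With the lever at 0 it lies from the pivot straight along the hoist's -y.
- lever_pivot (a point): Vertical pivot axis of the pawl lever and pawl, 100 mm above the counter, at hoist x = -45, y = -227 mm.
- pawl_tip (a point): Tip of the brass pawl beside the ratchet wheel: about 42 mm from the winch axis when it sits in the teeth, 60 mm when it is clear.
- pitcher: Bystander: steel milk pitcher with a handle, 90 mm across, 110 mm tall; origin at the centre of its underside.
- tamper: Bystander: coffee tamper, steel foot 58 mm across, wooden handle, 90 mm tall; origin at the centre of its underside.
- bean_jar: Bystander: amber glass jar, 84 mm across, 140 mm tall; origin at the centre of its underside.
Mind the look-alikes: they are no part of the job. What is shaped like the s1 but blue is not meant.

How it is judged:
On the way, in this order (a step that is already met when the one before it is completed fails the run):
1. every cell of the raised carrier holds an upright canister (((horizontal distance between r0 and cell0 below 0.012 m and z of r0 in the frame of cell0 below 0.008 m and angle between r0's own z axis and vertical below 0.1 rad) or (horizontal distance between s0 and cell0 below 0.012 m and z of s0 in the frame of cell0 below 0.008 m and angle between s0's own z axis and vertical below 0.1 rad) or (horizontal distance between s1 and cell0 below 0.012 m and z of s1 in the frame of cell0 below 0.008 m and angle between s1's own z axis and vertical below 0.1 rad) or (horizontal distance between s2 and cell0 below 0.012 m and z of s2 in the frame of cell0 below 0.008 m and angle between s2's own z axis and vertical below 0.1 rad)) and ((horizontal distance between r1 and cell1 below 0.012 m and z of r1 in the frame of cell1 below 0.008 m and angle between r1's own z axis and vertical below 0.1 rad) or (horizontal distance between s0 and cell1 below 0.012 m and z of s0 in the frame of cell1 below 0.008 m and angle between s0's own z axis and vertical below 0.1 rad) or (horizontal distance between s1 and cell1 below 0.012 m and z of s1 in the frame of cell1 below 0.008 m and angle between s1's own z axis and vertical below 0.1 rad) or (horizontal distance between s2 and cell1 below 0.012 m and z of s2 in the frame of cell1 below 0.008 m and angle between s2's own z axis and vertical below 0.1 rad)) and ((horizontal distance between r2 and cell2 below 0.012 m and z of r2 in the frame of cell2 below 0.008 m and angle between r2's own z axis and vertical below 0.1 rad) or (horizontal distance between s0 and cell2 below 0.012 m and z of s0 in the frame of cell2 below 0.008 m and angle between s0's own z axis and vertical below 0.1 rad) or (horizontal distance between s1 and cell2 below 0.012 m and z of s1 in the frame of cell2 below 0.008 m and angle between s1's own z axis and vertical below 0.1 rad) or (horizontal distance between s2 and cell2 below 0.012 m and z of s2 in the frame of cell2 below 0.008 m and angle between s2's own z axis and vertical below 0.1 rad)) and ((horizontal distance between r3 and cell3 below 0.012 m and z of r3 in the frame of cell3 below 0.008 m and angle between r3's own z axis and vertical below 0.1 rad) or (horizontal distance between s0 and cell3 below 0.012 m and z of s0 in the frame of cell3 below 0.008 m and angle between s0's own z axis and vertical below 0.1 rad) or (horizontal distance between s1 and cell3 below 0.012 m and z of s1 in the frame of cell3 below 0.008 m and angle between s1's own z axis and vertical below 0.1 rad) or (horizontal distance between s2 and cell3 below 0.012 m and z of s2 in the frame of cell3 below 0.008 m and angle between s2's own z axis and vertical below 0.1 rad)) and value of joint crank below 0.3 rad), for 0.3 s.
2. the pawl is clear of the ratchet wheel while the full carrier is still up (((horizontal distance between r0 and cell0 below 0.012 m and z of r0 in the frame of cell0 below 0.008 m and angle between r0's own z axis and vertical below 0.1 rad) or (horizontal distance between s0 and cell0 below 0.012 m and z of s0 in the frame of cell0 below 0.008 m and angle between s0's own z axis and vertical below 0.1 rad) or (horizontal distance between s1 and cell0 below 0.012 m and z of s1 in the frame of cell0 below 0.008 m and angle between s1's own z axis and vertical below 0.1 rad) or (horizontal distance between s2 and cell0 below 0.012 m and z of s2 in the frame of cell0 below 0.008 m and angle between s2's own z axis and vertical below 0.1 rad)) and ((horizontal distance between r1 and cell1 below 0.012 m and z of r1 in the frame of cell1 below 0.008 m and angle between r1's own z axis and vertical below 0.1 rad) or (horizontal distance between s0 and cell1 below 0.012 m and z of s0 in the frame of cell1 below 0.008 m and angle between s0's own z axis and vertical below 0.1 rad) or (horizontal distance between s1 and cell1 below 0.012 m and z of s1 in the frame of cell1 below 0.008 m and angle between s1's own z axis and vertical below 0.1 rad) or (horizontal distance between s2 and cell1 below 0.012 m and z of s2 in the frame of cell1 below 0.008 m and angle between s2's own z axis and vertical below 0.1 rad)) and ((horizontal distance between r2 and cell2 below 0.012 m and z of r2 in the frame of cell2 below 0.008 m and angle between r2's own z axis and vertical below 0.1 rad) or (horizontal distance between s0 and cell2 below 0.012 m and z of s0 in the frame of cell2 below 0.008 m and angle between s0's own z axis and vertical below 0.1 rad) or (horizontal distance between s1 and cell2 below 0.012 m and z of s1 in the frame of cell2 below 0.008 m and angle between s1's own z axis and vertical below 0.1 rad) or (horizontal distance between s2 and cell2 below 0.012 m and z of s2 in the frame of cell2 below 0.008 m and angle between s2's own z axis and vertical below 0.1 rad)) and ((horizontal distance between r3 and cell3 below 0.012 m and z of r3 in the frame of cell3 below 0.008 m and angle between r3's own z axis and vertical below 0.1 rad) or (horizontal distance between s0 and cell3 below 0.012 m and z of s0 in the frame of cell3 below 0.008 m and angle between s0's own z axis and vertical below 0.1 rad) or (horizontal distance between s1 and cell3 below 0.012 m and z of s1 in the frame of cell3 below 0.008 m and angle between s1's own z axis and vertical below 0.1 rad) or (horizontal distance between s2 and cell3 below 0.012 m and z of s2 in the frame of cell3 below 0.008 m and angle between s2's own z axis and vertical below 0.1 rad)) and horizontal distance between pawl_tip and winch_axis above 0.055 m and value of joint crank below 0.5 rad), for 0.1 s.
3. the full carrier is fully down in the well (((horizontal distance between r0 and cell0 below 0.012 m and z of r0 in the frame of cell0 below 0.008 m and angle between r0's own z axis and vertical below 0.1 rad) or (horizontal distance between s0 and cell0 below 0.012 m and z of s0 in the frame of cell0 below 0.008 m and angle between s0's own z axis and vertical below 0.1 rad) or (horizontal distance between s1 and cell0 below 0.012 m and z of s1 in the frame of cell0 below 0.008 m and angle between s1's own z axis and vertical below 0.1 rad) or (horizontal distance between s2 and cell0 below 0.012 m and z of s2 in the frame of cell0 below 0.008 m and angle between s2's own z axis and vertical below 0.1 rad)) and ((horizontal distance between r1 and cell1 below 0.012 m and z of r1 in the frame of cell1 below 0.008 m and angle between r1's own z axis and vertical below 0.1 rad) or (horizontal distance between s0 and cell1 below 0.012 m and z of s0 in the frame of cell1 below 0.008 m and angle between s0's own z axis and vertical below 0.1 rad) or (horizontal distance between s1 and cell1 below 0.012 m and z of s1 in the frame of cell1 below 0.008 m and angle between s1's own z axis and vertical below 0.1 rad) or (horizontal distance between s2 and cell1 below 0.012 m and z of s2 in the frame of cell1 below 0.008 m and angle between s2's own z axis and vertical below 0.1 rad)) and ((horizontal distance between r2 and cell2 below 0.012 m and z of r2 in the frame of cell2 below 0.008 m and angle between r2's own z axis and vertical below 0.1 rad) or (horizontal distance between s0 and cell2 below 0.012 m and z of s0 in the frame of cell2 below 0.008 m and angle between s0's own z axis and vertical below 0.1 rad) or (horizontal distance between s1 and cell2 below 0.012 m and z of s1 in the frame of cell2 below 0.008 m and angle between s1's own z axis and vertical below 0.1 rad) or (horizontal distance between s2 and cell2 below 0.012 m and z of s2 in the frame of cell2 below 0.008 m and angle between s2's own z axis and vertical below 0.1 rad)) and ((horizontal distance between r3 and cell3 below 0.012 m and z of r3 in the frame of cell3 below 0.008 m and angle between r3's own z axis and vertical below 0.1 rad) or (horizontal distance between s0 and cell3 below 0.012 m and z of s0 in the frame of cell3 below 0.008 m and angle between s0's own z axis and vertical below 0.1 rad) or (horizontal distance between s1 and cell3 below 0.012 m and z of s1 in the frame of cell3 below 0.008 m and angle between s1's own z axis and vertical below 0.1 rad) or (horizontal distance between s2 and cell3 below 0.012 m and z of s2 in the frame of cell3 below 0.008 m and angle between s2's own z axis and vertical below 0.1 rad)) and value of joint crank above 6.6 rad), for 0.3 s.
At the end, for the whole second after the job is handed in: Each of the four cells holds one canister on its floor (within 12 mm of the cell's centre and 8 mm of its floor, within 0.1 rad of upright), the crank is past 6.6 rad (carrier fully down), the pawl lever is back at hold (below 0.2 rad), and the canisters are at rest (all of step 3 and value of joint pawl_lever below 0.2 rad and linear speed of each of r0, r1, r2, r3, s0, s1, s2 below 0.03 m/s); the robot touches nothing.
It fails at once if the crank runs free (turns back faster than 2.5 rad/s) (velocity of joint crank above 2.5 rad/s).
It fails at once if the pitcher is moved more than 30 mm or tipped (distance of pitcher from where it was at the start of the episode above 0.03 m or angle between pitcher's own z axis and vertical above 0.4 rad).
It fails at once if the tamper is moved more than 30 mm or tipped (distance of tamper from where it was at the start of the episode above 0.03 m or angle between tamper's own z axis and vertical above 0.4 rad).
It fails at once if the bean_jar is moved more than 30 mm or tipped (distance of bean_jar from where it was at the start of the episode above 0.03 m or angle between bean_jar's own z axis and vertical above 0.4 rad).
Of r0, r1, r2, r3 only 1 to 2 are there at a start; the rules pass over those that are not, and their reading is None.
At some moment in a run one of s0, s1, s2 may be knocked a few centimetres aside while the robot is not near it.
It also fails if it takes over 192 s, if anything falls off the work surface, if the arm or the gripper's body presses on something with over 40 N, if the wrist force passes 120 N, or if a joint passes its speed limit or range.

ROBOT

A 7-joint arm with a two-finger parallel gripper is mounted at the origin on the work surface. World frame = base frame: x ahead of the robot, y to its left, z up, the work surface at z = 0. Lengths are in m, angles in rad, forces in N, time in s.
With the tool pointing down it reaches from about 0.4 to 0.85 m from the base axis. Payload 10.4 kg.
Tool frame: the origin (TCP) lies midway between the tips of the shut fingers; the grasp point (between the pads) lies 19 mm behind it; z points along the fingers, y is the line along which they close (so a half turn about z gives the same grasp; the last joint's range is limited). The gripper opens to 85 mm and grips with 20 to 120 N. Pads are 22 mm wide; open, the fingers measure 114 mm over their backs; the gripper's body (76 mm by 85 mm) begins 54 mm behind the grasp point. The pads swing forward as they close: fully open they stand 13 mm farther back than shut.
Start: joints at [1.183, 0.332, -0.065, 1.46, 0.022, 1.35, -0.088], TCP at [0.223, -0.584, 0.231] pointing down, gripper open.
Joint ranges: [-2.6, 2.6], [-0.5, 2.12], [-1.47, 1.34], [0.16, 2.42], [-1.27, 4.41], [0.06, 2.06], [-2.6, 2.6]. Speed limits (rad/s): [2.22, 2.22, 2.79, 2.79, 3.14, 3.14, 3.14].

INTERFACE

Orientations are given as a rotation vector (axis times angle).
In Python, from station import movep, move_l, move_j, move_gripper, dwell, ik, observe, snapshot, camera_params, PlanningError, finish_job gives the robot as it stands. The module is installed in compiled form; this text tells all that it offers. Calls block until the motion is done:
- movep(position, orientation): joint-space move of the TCP to a pose.
- move_l(position, frame=None, speed=0.15): straight line of the TCP; frame=None keeps the orientation; speed is the mean speed in m/s.
- move_j(angles): joint-space move.
- move_gripper(opening): opening from 0.0 (shut) to 1.0 (fully open); the grip force is fixed at half the most; returns when the fingers have stopped.
- dwell(seconds).
- ik(position, orientation): joint angles nearest the present ones, or None.
- observe(): the state.
- snapshot(name): name is "scene" or "top"; returns (picture, depth): 480x640x3 uint8, red, green, blue; 480x640 float32, m along the optical axis (not along the pixel's ray), 0 where there is no reading.
- camera_params(name): a dict with "vertical_fov" (degrees; the focal length in pixels is half the picture's height over the tangent of half this angle, whatever the lens; pixels are square), "cx", "cy" (the principal point, pixels), "origin" and "orientation" of the camera in the world. Camera axes: x right, y up, looking along -z (the intrinsics and any distortion apply to the point x, -y, -z); pixel columns grow to the right and rows downward; lengths in m; the calibration is good to about 2 mm. A picture is of the moment at which its call begins. camera_params takes no time and is no camera call.
A pose or a line that the arm cannot do raises PlanningError and nothing moves.
- finish_job(): hands the job in; it is judged then, once.
The state is a dict: "t": time; "joint_pos": joint angles; "dq": joint speeds; "tau": joint torques, N m; "tcp_pos": TCP position; "tool_rot": TCP orientation; "wrist_force": force on the tool from outside, world axes, zero at the start; "moment": the same for the moment, N m; "finger_gap": opening from 0.0 (shut) to 1.0 (fully open); "grasp_force": force on a finger pad.
Only numpy, scipy, OpenCV 4.12 (cv2) and the standard library are available. Lean on these libraries where they do the work, as an engineer would, in place of code of your own. Each camera call takes 0.05 s, during which the arm holds its last target. There are 200 camera calls.

## Working session

There is one attempt and no reset: what is moved stays moved. The work goes in short steps, each a Python script; the robot and the scene stay as the last script left them, time stands still between calls to the robot, and variables do not carry over. Pictures are saved under pics/ and viewed, at most 14 in all, crops included, and the job is handed in when it is done.

```bash
mkdir -p pics; python3 - <<'E'
from station import *
import cv2,numpy as np
for n in("scene","top"):
    p,d=snapshot(n); cv2.imwrite(f"pics/{n}0.png",p[:,:,::-1]); np.save(f"{n}0.npy",d); print(n,camera_params(n),(d>0).mean())
s=observe(); print(s)
E
```

```text
scene {'vertical_fov': 47.58315391552458, 'cx': 325.9490870835667, 'cy': 244.87301099925656, 'origin': array([1.25889873, 0.71561828, 1.218622  ]), 'orientation': array([0.38392905, 0.89172123, 2.19651602])} 0.9851627604166666
top {'vertical_fov': 57.48015396357899, 'cx': 316.49853731079367, 'cy': 233.6434586018582, 'origin': array([0.29249992, 0.01525346, 1.26714525]), 'orientation': array([ 0.15340759, -0.16676134, -1.60882764])} 0.9960709635416667
{'t': 0.1, 'joint_pos': array([ 1.18339455,  0.33278421, -0.06469521,  1.46083763,  0.02159905,
        1.34989984, -0.08847159]), 'dq': array([ 2.22807279e-05,  3.07489436e-04,  5.23153542e-04, -3.37410869e-03,
       -1.46174672e-03, -1.67463399e-03,  1.32456532e-04]), 'tau': array([ 3.17922728e-03, -6.26742768e+01,  5.02104883e-02, -3.92428422e+01,
        1.64344796e-02,  6.94011629e-03,  5.00631813e-06]), 'tcp_pos': array([ 0.22285622, -0.58356814,  0.23062017]), 'tool_rot': array([-3.08828288e+00, -5.69704700e-01,  4.37883466e-04]), 'wrist_force': array([-0.68291171,  0.32599533,  0.55860768]), 'moment': array([-0.04273029,  0.03879181,  0.00894432]), 'grasp_force': 0.0, 'finger_gap': 0.9993686436671381}
```

View pics/scene0.png

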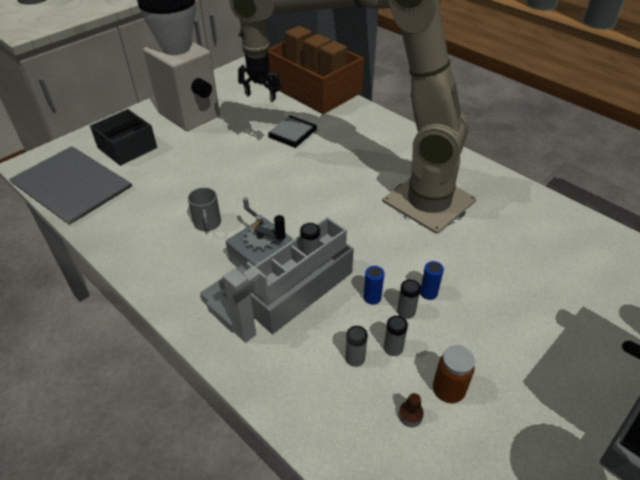

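View pics/top0.png

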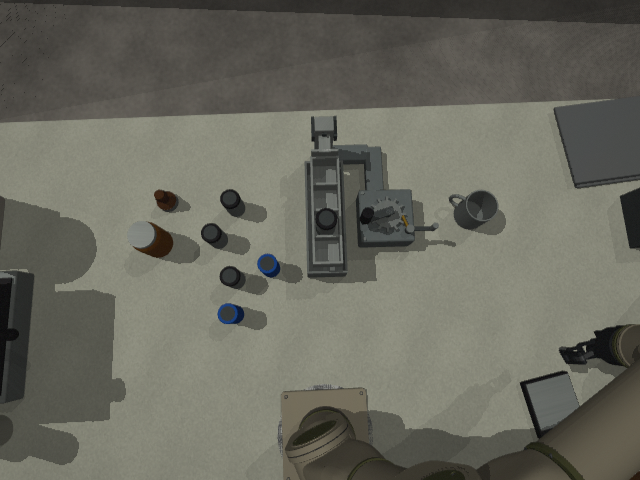

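The top view shows the spares (grey, black lid) at (231,202), (212,235) and (231,277). The blue look-alikes, which are not meant, are at (268,265) and (230,313). One canister stands in the carrier at (326,219). The jar is at (150,239), the tamper at (165,200), the pitcher at (478,208), the crank grip near (368,215) and the lever post near (433,228).

```bash
cat > cam.py <<'E'
import numpy as np,cv2
from scipy.spatial.transform import Rotation as R
from station import *
def cloud(name,d):
    c=camera_params(name); f=240/np.tan(np.radians(c["vertical_fov"])/2)
    v,u=np.mgrid[:480,:640]
    P=np.stack([(u-c["cx"])/f*d,-(v-c["cy"])/f*d,-d],-1)
    P=P@R.from_rotvec(c["orientation"]).as_matrix().T+c["origin"]
    P[d<=0]=np.nan
    return P
def canisters(img,P):
    "lid tops of standing canisters: z 0.09..0.125, returns (pix, centre, n, rgb)"
    m=((P[...,2]>.1)&(P[...,2]<.12)&(P[...,0]>.2)).astype(np.uint8)
    n,l,s,c=cv2.connectedComponentsWithStats(m); out=[]
    for i in range(1,n):
        if s[i,4]<60: continue
        Q=P[l==i]; (cx,cy),r=cv2.minEnclosingCircle(Q[:,:2].astype(np.float32))
        out.append((c[i].round(),np.r_[cx,cy,np.median(Q[:,2])].round(4),round(r,4),s[i,4],img[l==i].mean(0).round()))
    return out
E
python3 - <<'E'
from cam import *
for n in("scene","top"):
    d=np.load(n+"0.npy"); I=cv2.imread(f"pics/{n}0.png")[:,:,::-1]; P=cloud(n,d); z=P[...,2]
    t=(abs(z)<.02)&(P[...,0]>.3)&(P[...,0]<.9)&(abs(P[...,1])<.5)
    A=np.c_[P[t][:,:2],np.ones(t.sum())]; print(n,"table",np.median(z[t]),np.linalg.lstsq(A,z[t],rcond=None)[0])
    for o in canisters(I,P): print(*o)
    H=(P[...,0]>.35)&(P[...,0]<.85)&(abs(P[...,1])<.5)
    for a,b in((.08,.097),(.1,.11),(.132,.144),(.145,.155),(.17,.184),(.2,.215),(.22,.232),(.232,.245)):
        m=(H&(z>a)&(z<b)).astype(np.uint8); k,l,s,c=cv2.connectedComponentsWithStats(m)
        for i in range(1,k):
            if s[i,4]<8: continue
            Q=P[l==i]; r=cv2.minAreaRect((Q[:,:2]*1000).astype(np.float32)); print((a,b),c[i].round(),s[i,4],np.round(Q.mean(0),4),"rect",np.round(r[0],1),np.round(r[1],1),round(r[2],2))
# crop
I=cv2.imread("pics/top0.png")[100:330,200:460]; cv2.imwrite("pics/crop0.png",cv2.resize(I,None,fx=2.6,fy=2.6,interpolation=2))
E
```

```text
scene table -0.000793562986070806 [-0.0002096  -0.00171524 -0.00017803]
[55. 47.] [ 0.4034 -1.8006  0.111 ] 0.2239 648 [73. 71. 65.]
[179. 101.] [ 0.2946 -1.0162  0.1094] 0.1121 224 [73. 71. 65.]
[201. 197.] [ 0.5949 -0.4594  0.1064] 0.05 205 [81. 85. 82.]
[256. 233.] [ 0.5699 -0.2328  0.1045] 0.091 445 [86. 90. 86.]
[301. 280.] [ 0.5863 -0.0137  0.1057] 0.1623 563 [82. 87. 84.]
[288. 263.] [ 0.6036 -0.0526  0.1169] 0.0205 84 [113. 118. 115.]
[433. 268.] [0.3316 0.2396 0.1081] 0.0307 246 [40. 55. 90.]
[374. 273.] [0.4603 0.1325 0.1089] 0.0299 252 [41. 55. 90.]
[271. 276.] [ 0.672  -0.0535  0.1167] 0.0198 76 [111. 115. 112.]
[410. 287.] [0.4307 0.2328 0.1082] 0.0298 285 [36. 38. 38.]
[241. 313.] [ 0.7938 -0.0298  0.1099] 0.0297 109 [72. 75. 72.]
[396. 324.] [0.5506 0.2833 0.1086] 0.0275 328 [38. 40. 40.]
[356. 334.] [0.6433 0.2317 0.109 ] 0.0281 333 [49. 51. 49.]
[453. 373.] [0.5488 0.4593 0.1113] 0.0418 297 [64. 37. 18.]
(0.08, 0.097) [205. 193.] 71 [ 0.5644 -0.4823  0.0884] rect [ 564.3 -480.3] [23.6 60.1] 39.32
(0.08, 0.097) [191. 198.] 14 [ 0.6127 -0.4943  0.0888] rect [ 614.9 -49
[... 10856 characters left out ...]
-01] rect [763.9   1.3] [10.1  4.8] 55.83
(0.2, 0.215) [368. 213.] 112 [ 0.5578 -0.1282  0.2082] rect [ 558.3 -128.6] [27.9 28.6] 89.86
(0.2, 0.215) [325. 229.] 18 [ 0.521  -0.0206  0.2064] rect [521.7 -21.1] [37.   7.8] 83.26
(0.22, 0.232) [312. 118.] 8 [ 8.118e-01 -7.000e-04  2.221e-01] rect [809.5  -1.7] [17.5  3.7] 29.6
(0.22, 0.232) [311. 122.] 8 [0.7994 0.0017 0.2215] rect [7.993e+02 1.000e-01] [ 5.2 13.2] 87.61
(0.22, 0.232) [322. 131.] 71 [ 0.7723 -0.0253  0.2247] rect [776.2 -28.3] [63.3 24.6] 82.09
(0.22, 0.232) [326. 218.] 352 [ 0.5432 -0.0232  0.2283] rect [543.5 -23.3] [49.  52.3] 87.47
(0.232, 0.245) [324. 123.] 287 [ 0.7887 -0.029   0.2357] rect [789.6 -28.9] [48.5 42. ] 87.52
```

View pics/crop0.png

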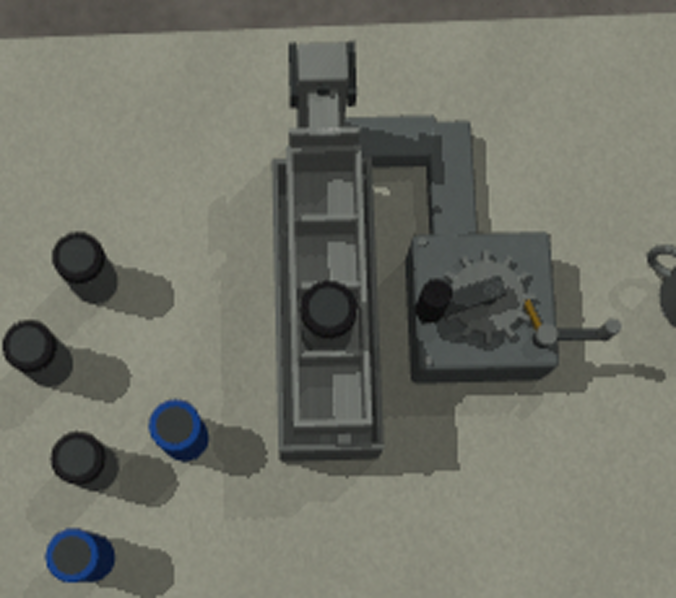

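Chosen: cell1 is filled, and cells 0, 2 and 3 are empty. The three grey, black-lidded cans at z≈0.110 are the spares, and the crop confirms they are not blue. The two views differ by about (3.8, -1.5) mm, so I use their mean. The hoist origin is (0.584, -0.0266) with yaw -0.017. The crank grip comes out at radius 70.4 mm, which matches the text.

```bash
cat > arm.py <<'E'
from cam import *
YAW=-.017; O=np.array([.584,-.0266]); COR=np.array([.0019,-.00075])
def hoist(x,y): c,s=np.cos(YAW),np.sin(YAW); return O+[c*x-s*y,s*x+c*y]
CELL=[hoist(-.105+.07*i,0) for i in range(4)]
def down(close):
    "tool down, closing line at angle close; the half turn nearest mid range of the last joint"
    return [(R.from_euler('z',close+k)*R.from_euler('x',np.pi)).as_rotvec() for k in(np.pi/2,-np.pi/2)]
def go(p,close):
    best=None
    for r in down(close):
        q=ik(p,r)
        if q is not None and (best is None or abs(q[6])<abs(best[0][6])): best=(q,r)
    if best is None: raise PlanningError(f"no ik {p}")
    movep(p,best[1])
def spares(): 
    I,d=snapshot("top"); P=cloud("top",d)
    return [np.r_[o[1][:2]+COR,o[1][2]] for o in canisters(I,P) if o[2]<.031 and o[4][2]-o[4][0]<15 and abs(o[1][2]-.111)<.004 and o[1][1]>.05]
def st(tag=""):
    s=observe(); print(tag,"t%.1f"%s["t"],"tcp",s["tcp_pos"].round(4),"F",s["wrist_force"].round(1),"gap %.3f gf %.0f"%(s["finger_gap"],s["grasp_force"]),"q6 %.2f"%s["joint_pos"][6]); return s
def at(p,z): return np.r_[p[:2],z]
def pick(p,close):
    go(at(p,.2),close); move_l(at(p,.064),speed=.12); st("at"); move_gripper(0); st("grip")
    move_l(at(p,.29),speed=.2); st("up")
def place(i):
    c=CELL[i]; go(at(c,.29),np.pi/2+YAW); st("over")
    move_l(at(c,.215),speed=.15); st("rim"); move_l(at(c,.1825),speed=.05); st("low")
E
python3 - <<'E'
from arm import *
s=st(); move_l(at(s["tcp_pos"],.36),speed=.25)
S=spares(); print(S)
p=min(S,key=lambda p:p[0])
for c in CELL: print(c, [ik(at(c,.2),r) is not None for r in down(np.pi/2+YAW)])
go(at(p,.33),np.radians(51))
p=min(spares(),key=lambda p:np.hypot(*(p[:2]-p[:2]))+p[0]); print(p)
pick(p,np.radians(51))
for n in("scene",): cv2.imwrite("pics/grip1.png",snapshot(n)[0][130:400,180:500,::-1].repeat(2,0).repeat(2,1))
E
```

```text
t0.1 tcp [ 0.2229 -0.5836  0.2306] F [-0.7  0.3  0.6] gap 0.999 gf 0 q6 -0.09
[array([0.6417 , 0.23415, 0.111  ]), array([0.5483 , 0.28465, 0.1112 ]), array([0.4294 , 0.23515, 0.1113 ])]
[ 0.47901517 -0.02481509] [True, True]
[ 0.54900506 -0.02600503] [True, True]
[ 0.61899494 -0.02719497] [True, True]
[ 0.68898483 -0.02838491] [True, True]
[0.4316  0.23075 0.1106 ]
at t5.7 tcp [0.4321 0.231  0.0647] F [-0.2  0.7 -0.9] gap 0.998 gf 0 q6 0.09
grip t6.1 tcp [0.4321 0.231  0.0646] F [-0.7 -0.4  6.4] gap 0.619 gf 62 q6 0.09
up t7.4 tcp [0.4311 0.2305 0.2889] F [ 0.2  0.  -2.2] gap 0.617 gf 63 q6 0.28
```

View pics/grip1.png

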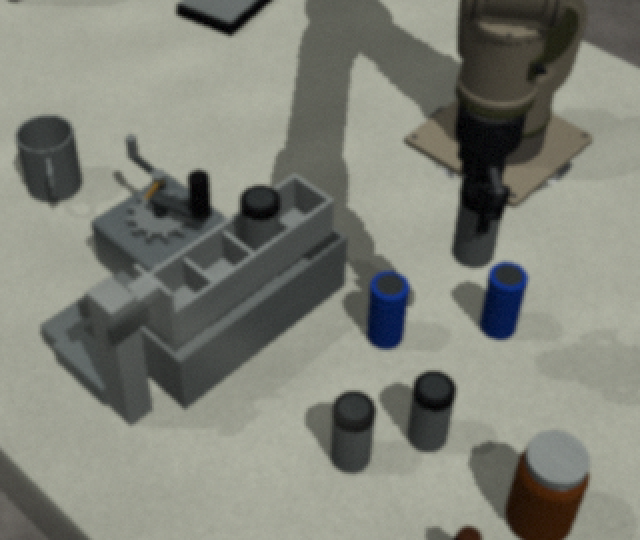

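The spare is gripped: it hangs upright at (475,230) in the crop and adds 2.2 N of load. The second, part-occluded look was about 4.5 mm off, so I carry that offset into the placing.

```bash
cat >> arm.py <<'E'
def place(i,off,gap=.9):
    "off: canister centre minus TCP in the tool frame (xy)"
    go(at(CELL[i],.29),np.pi/2+YAW)
    M=R.from_rotvec(observe()["tool_rot"]).as_matrix(); c=CELL[i]-(M[:2,:2]@off)
    print("off world",M[:2,:2]@off)
    move_l(at(c,.29)); move_l(at(c,.215),speed=.15); st("rim"); move_l(at(c,.1825),speed=.05); s=st("low")
    if np.linalg.norm(s["wrist_force"])>12: print("FORCE"); return
    move_gripper(gap); st("open"); move_l(at(c,.33),speed=.2)
def off(p):
    s=observe(); return R.from_rotvec(s["tool_rot"]).as_matrix()[:2,:2].T@(np.asarray(p)[:2]-s["tcp_pos"][:2])
E
python3 - <<'E'
from arm import *
o=off([.4294,.23515]); s=observe(); M=R.from_rotvec(s["tool_rot"]).as_matrix()
o=M[:2,:2].T@(np.array([.4294,.23515])-[.4321,.2310]); print(o); o[1]=0
place(0,o)
S=spares(); print(S)
I,d=snapshot("top"); P=cloud("top",d); m=((P[...,2]>.218)&(P[...,2]<.232)&(abs(P[...,1])<.07)&(P[...,0]<.7)).astype(np.uint8)
n,l,t,c=cv2.connectedComponentsWithStats(m)
for i in range(1,n):
    if t[i,4]>50: Q=P[l==i]; print(c[i],t[i,4],np.array(cv2.minEnclosingCircle(Q[:,:2].astype(np.float32))[0])+COR,np.median(Q[:,2]))
cv2.imwrite("pics/p1.png",I[100:330,200:460,::-1].repeat(2,0).repeat(2,1))
E
```

```text
[0.0047098  0.00152653]
off world [-4.70916164e-03  7.73806448e-05]
rim t9.5 tcp [ 0.4841 -0.0248  0.2158] F [ 0.4 -0.  -2. ] gap 0.622 gf 63 q6 1.48
low t10.3 tcp [ 0.4837 -0.0249  0.1823] F [ 0.9 -0.5 -2.7] gap 0.615 gf 63 q6 1.46
open t10.6 tcp [ 0.4839 -0.0249  0.1827] F [0.  1.  0.1] gap 0.901 gf 0 q6 1.46
[array([0.6418 , 0.23345, 0.1115 ]), array([0.5483 , 0.28465, 0.1116 ])]
```

View pics/p1.png

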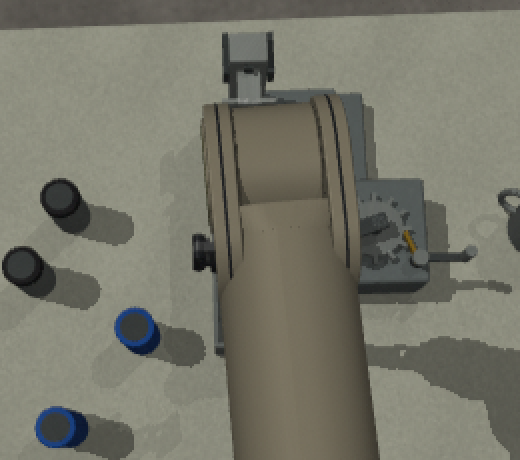

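The arm hides the carrier in this picture. The other two spares stand unmoved at (62,198) and (22,267). I place the second one, then look from the side.

```bash
cat >> arm.py <<'E'
def lids():
    "canister tops in the raised carrier"
    I,d=snapshot("top"); P=cloud("top",d)
    m=((P[...,2]>.218)&(P[...,2]<.235)&(abs(P[...,1]+.026)<.045)&(P[...,0]<.73)).astype(np.uint8)
    n,l,t,c=cv2.connectedComponentsWithStats(m)
    for i in range(1,n):
        if t[i,4]>50:
            Q=P[l==i]; (x,y),r=cv2.minEnclosingCircle(Q[:,:2].astype(np.float32)); e=np.array([x,y])+COR-CELL
            k=np.argmin(np.hypot(*e.T)); print("lid in cell",k,"err mm",(e[k]*1000).round(1),"r %.4f z %.4f n %d"%(r,np.median(Q[:,2]),t[i,4]))
    return I
E
python3 - <<'E'
from arm import *
p=min(spares(),key=lambda p:np.hypot(p[0]-.55,p[1]-.285)); print(p)
pick(p,np.radians(61))
lids()
place(2,[0,0])
q=spares(); print(q)
q=max(q,key=lambda p:p[0])
go(at(q,.33),np.radians(61)); 
I=lids(); cv2.imwrite("pics/p2.png",I[100:330,200:460,::-1].repeat(2,0).repeat(2,1))
st()
E
```

```text
[0.5485  0.28465 0.111  ]
at t14.2 tcp [0.5489 0.285  0.0648] F [0.1 0.5 0.6] gap 0.897 gf 0 q6 0.19
grip t14.6 tcp [0.549  0.2849 0.0649] F [-0.8 -0.9  5.4] gap 0.620 gf 63 q6 0.19
up t15.9 tcp [0.5481 0.2843 0.2887] F [ 0.2 -0.3 -3.4] gap 0.620 gf 63 q6 0.29
lid in cell 1 err mm [-3.1  1.6] r 0.0268 z 0.2285 n 374
lid in cell 0 err mm [-0.3  0.7] r 0.0268 z 0.2284 n 386
off world [0. 0.]
rim t18.0 tcp [ 0.6194 -0.027   0.2159] F [ 0.6  1.2 -2.8] gap 0.618 gf 63 q6 1.27
low t18.8 tcp [ 0.6189 -0.0273  0.1826] F [-2.2 -1.1  1. ] gap 0.615 gf 64 q6 1.26
open t19.2 tcp [ 0.6191 -0.0271  0.1826] F [-0.3  0.5  0.6] gap 0.899 gf 0 q6 1.26
[array([0.6417 , 0.23385, 0.111  ])]
lid in cell 2 err mm [-0.8 -0.4] r 0.0273 z 0.2287 n 363
lid in cell 1 err mm [-3.5  1.4] r 0.0274 z 0.2285 n 371
lid in cell 0 err mm [0.2 0.5] r 0.0269 z 0.2286 n 228
 t21.2 tcp [0.6425 0.2316 0.3298] F [-0.5 -0.1 -0.5] gap 0.903 gf 0 q6 0.42
```

View pics/p2.png

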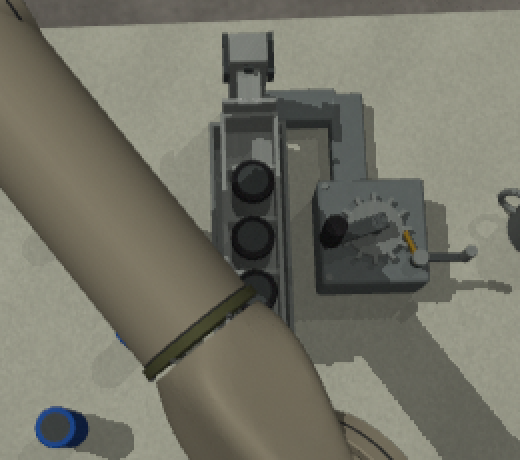

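Cells 0, 1 and 2 hold canisters at (258,287), (253,238) and (254,181), all seated. Cell 3 at (250,140) is still empty, and the last spare goes there.

```bash
python3 - <<'E'
from arm import *
q=[.6417,.2338]
pick(q,np.radians(61)); place(3,[0,0])
# lever hover, away from the carrier view
L=hoist(-.045,-.287); go(at(L,.30),0.3); st("hover")
print(L); I=lids(); cv2.imwrite("pics/p3.png",I[100:330,200:460,::-1].repeat(2,0).repeat(2,1))
P=cloud("top",snapshot("top")[1])
E
```

```text
at t23.1 tcp [0.6422 0.2341 0.065 ] F [-0.6  0.4  0.7] gap 0.903 gf 0 q6 0.33
grip t23.4 tcp [0.6422 0.2339 0.065 ] F [-1.3 -1.1  5.2] gap 0.622 gf 63 q6 0.33
up t24.7 tcp [0.6414 0.2335 0.2886] F [-0.3 -1.2 -3.1] gap 0.621 gf 63 q6 0.41
off world [0. 0.]
rim t26.7 tcp [ 0.6893 -0.0282  0.216 ] F [ 0.2 -0.2 -3.1] gap 0.621 gf 63 q6 1.25
low t27.5 tcp [ 0.6888 -0.0286  0.1825] F [-2.2 -1.7  1.3] gap 0.616 gf 63 q6 1.24
open t27.8 tcp [ 0.6891 -0.0283  0.1825] F [ 0.7 -1.1 -0.3] gap 0.900 gf 0 q6 1.24
hover t29.9 tcp [ 0.535  -0.3112  0.3   ] F [0.7 0.9 0.2] gap 0.897 gf 0 q6 0.58
[ 0.53412774 -0.31279357]
lid in cell 3 err mm [-0.5 -0.3] r 0.0271 z 0.2283 n 356
lid in cell 2 err mm [-0.9 -0.9] r 0.0271 z 0.2284 n 368
lid in cell 1 err mm [-2.9  1.4] r 0.0273 z 0.2284 n 370
lid in cell 0 err mm [-0.   0.5] r 0.0269 z 0.2286 n 384
```

View pics/p3.png

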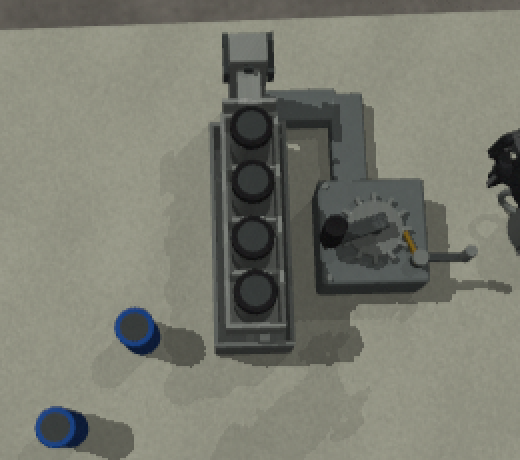

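All four cells are filled and seated. Next I throw the lever: grip the post, then follow the arc to 0.9.

```bash
cat >> arm.py <<'E'
PIV=hoist(-.045,-.227)
def post(a,r=.06):
    t=-np.pi/2+YAW-a; return PIV+r*np.array([np.cos(t),np.sin(t)])
def lever(a0,a1,close,z=.122):
    p=post(a0); go(at(p,.22),close); move_gripper(.7); move_l(at(p,z),speed=.1); st("at lever"); move_gripper(0); s=st("grip")
    for a in np.linspace(a0,a1,7)[1:]: move_l(at(post(a),z),speed=.05)
    st("end"); move_gripper(.7); move_l(at(post(a1),.27),speed=.15); st("clear")
E
python3 - <<'E'
from arm import *
lever(0,.9,0.)
I=snapshot("top")[0]; cv2.imwrite("pics/lv.png",I[150:300,330:530,::-1].repeat(3,0).repeat(3,1))
E
```

```text
at lever t31.9 tcp [ 0.5346 -0.3129  0.1228] F [-0.1 -0.5  1.1] gap 0.701 gf 0 q6 0.23
grip t32.4 tcp [ 0.5323 -0.3131  0.1225] F [-11.6   3.   10.4] gap 0.166 gf 58 q6 0.23
end t34.4 tcp [ 0.4869 -0.29    0.1225] F [-5.2 -2.5  6.6] gap 0.167 gf 61 q6 0.25
clear t36.0 tcp [ 0.4871 -0.2892  0.269 ] F [-0.3 -0.7  0.5] gap 0.700 gf 0 q6 0.32
```

View pics/lv.png

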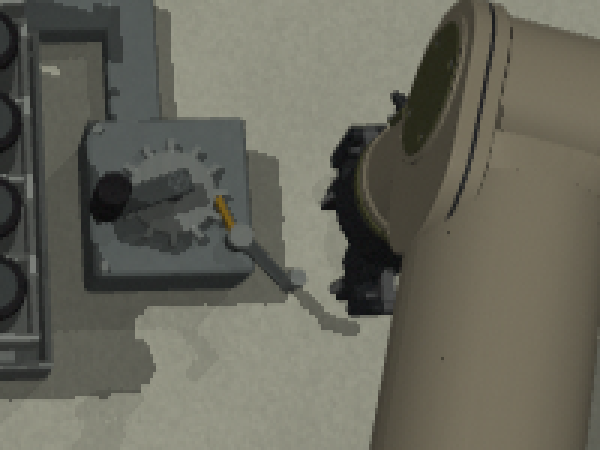

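The lever stands at release, post at (295,277), and the loaded pawl is still in, as expected. Now I grip the crank and wind it up slightly.

```bash
cat >> arm.py <<'E'
AX=hoist(0,-.170); A0=np.arctan2(.0672,-.0209)+.02   # direction at crank 0
def grip(c,r=.07): t=A0-c; return AX+r*np.array([np.cos(t),np.sin(t)])
ZC=.160
E
python3 - <<'E'
from arm import *
p=grip(.02); print(AX,p)
go(at(post(.9),.34),0.); go(at(p,.30),YAW); move_l(at(p,ZC),speed=.12); st("at"); move_gripper(0); st("grip")
for c in (-.05,-.12,-.19,-.26): move_l(at(grip(c),ZC),speed=.03); st(str(c))
dwell(.3); st()
a=snapshot("top")[0][170:270,330:460,::-1]; b=snapshot("scene")[0][180:280,200:330,::-1]
cv2.imwrite("pics/wind.png",cv2.resize(np.hstack([a,b]),None,fx=3,fy=3,interpolation=2))
E
```

```text
[ 0.58111014 -0.19657544] [ 0.56032153 -0.12973358]
at t38.5 tcp [ 0.5608 -0.1297  0.1608] F [ 0.9  0.1 -0. ] gap 0.695 gf 0 q6 -0.08
grip t38.9 tcp [ 0.5598 -0.1299  0.1607] F [-6.6 -1.   8.9] gap 0.338 gf 59 q6 -0.08
-0.05 t39.2 tcp [ 0.5563 -0.131   0.1607] F [1.6 2.2 5.3] gap 0.336 gf 59 q6 -0.08
-0.12 t39.5 tcp [ 0.552  -0.1327  0.1608] F [3.  2.8 6.5] gap 0.339 gf 59 q6 -0.07
-0.19 t39.9 tcp [ 0.5476 -0.1347  0.1607] F [2.8 4.4 6.7] gap 0.335 gf 59 q6 -0.06
-0.26 t40.2 tcp [ 0.5433 -0.137   0.1607] F [1.6 4.3 7.6] gap 0.339 gf 59 q6 -0.05
 t40.5 tcp [ 0.5434 -0.137   0.1607] F [1.9 4.6 6.1] gap 0.335 gf 59 q6 -0.05
```

View pics/wind.png

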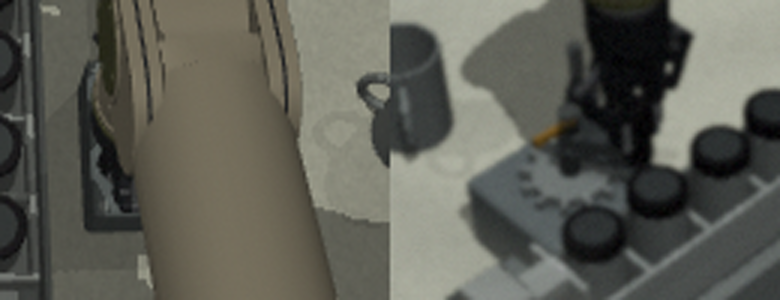

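In the scene crop the brass pawl at (553,132) stands clear of the wheel, and the load is on the hand. I now lower in small steps, gripped throughout.

```bash
python3 - <<'E'
from arm import *
cs=np.arange(-.06,6.70,.2)
for i,c in enumerate(cs):
    move_l(at(grip(c),ZC),speed=.04); s=observe()
    F=np.linalg.norm(s["wrist_force"][:2])
    if i%5==0 or F>12: st("%.2f"%c)
    if F>25 or s["finger_gap"]<.28: print("STOP",c); break
else:
    for c in (6.70,6.75,6.79): move_l(at(grip(c),ZC),speed=.03); st("%.2f"%c)
b=snapshot("scene")[0][160:360,180:420,::-1]; cv2.imwrite("pics/dn.png",cv2.resize(b,None,fx=2.5,fy=2.5,interpolation=2))
E
```

```text
-0.06 t41.1 tcp [ 0.556  -0.1311  0.1607] F [3.1 2.4 6.2] gap 0.340 gf 59 q6 -0.08
0.94 t43.6 tcp [ 0.6222 -0.1419  0.1607] F [ 1.9 -3.9  8. ] gap 0.333 gf 59 q6 -0.11
1.94 t46.1 tcp [ 0.6492 -0.2026  0.1606] F [-9.4 -2.9 12.7] gap 0.333 gf 60 q6 -0.03
2.94 t48.6 tcp [ 0.615  -0.2575  0.1607] F [-5.   3.3 10.4] gap 0.339 gf 60 q6 0.07
3.94 t51.1 tcp [ 0.548  -0.2599  0.1607] F [-4.6 -0.7  9.9] gap 0.338 gf 60 q6 0.12
4.94 t53.6 tcp [ 0.5096 -0.2034  0.1606] F [-12.1   1.8  18.1] gap 0.340 gf 61 q6 0.09
5.14 t54.1 tcp [ 0.5099 -0.1884  0.1606] F [-12.7   5.2  18.6] gap 0.336 gf 61 q6 0.07
5.34 t54.6 tcp [ 0.5133 -0.1738  0.1606] F [-10.    7.   15.5] gap 0.337 gf 61 q6 0.04
5.94 t56.1 tcp [ 0.5386 -0.1401  0.1607] F [0.9 4.4 8.9] gap 0.336 gf 60 q6 -0.05
6.70 t58.1 tcp [ 0.5887 -0.1278  0.1607] F [ 4.3 -0.8  6. ] gap 0.335 gf 60 q6 -0.12
6.75 t58.4 tcp [ 0.5919 -0.1282  0.1607] F [ 1.8 -1.3  7.4] gap 0.337 gf 60 q6 -0.12
6.79 t58.6 tcp [ 0.5924 -0.1283  0.1606] F [-11.9   1.8  15.4] gap 0.335 gf 61 q6 -0.12
```

View pics/dn.png

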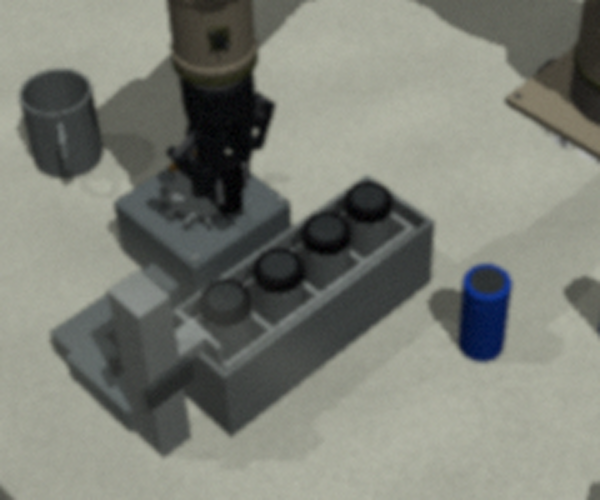

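The carrier is fully down: its rim is level with the tub, all four cans are upright at (368,200), (326,232), (279,268) and (226,301), and the stop is felt at 12 N. Now I release the crank and return the lever.

```bash
python3 - <<'E'
from arm import *
p=grip(6.77); move_l(at(p,ZC),speed=.03); dwell(.5); st(); move_gripper(.7); move_l(at(p,.32),speed=.15); st("off")
go(at(post(.9),.32),0.)
lever(.9,-.02,0.)
q=observe()["tcp_pos"]; go(np.array([.40,-.42,.36]),0.); st("away")
a,d=snapshot("top"); P=cloud("top",d); m=((P[...,2]>.135)&(P[...,2]<.152)&(abs(P[...,1]+.026)<.045)&(P[...,0]<.73)).astype(np.uint8)
n,l,t,c=cv2.connectedComponentsWithStats(m)
for i in range(1,n):
    if t[i,4]>50: Q=P[l==i]; print((cv2.minEnclosingCircle(Q[:,:2].astype(np.float32))[0]+COR-CELL).round(4).tolist(),np.median(Q[:,2]))
m=((P[...,2]>.2)&(P[...,2]<.215)&(abs(P[...,1]+.13)<.04)&(P[...,0]<.7)); print("crank grip",P[m].mean(0)[:2]+COR,m.sum(),"expect",grip(6.8))
cv2.imwrite("pics/end.png",a[100:330,200:520,::-1].repeat(2,0).repeat(2,1))
E
```

```text
t59.4 tcp [ 0.5921 -0.1283  0.1607] F [-4.2 -0.  10.8] gap 0.334 gf 60 q6 -0.12
off t61.0 tcp [ 0.5923 -0.1276  0.319 ] F [1.  0.2 0.6] gap 0.701 gf 0 q6 -0.07
at lever t63.7 tcp [ 0.488  -0.2894  0.1227] F [-0.4  0.2  0.5] gap 0.703 gf 0 q6 0.23
grip t64.2 tcp [ 0.4872 -0.2898  0.1224] F [-3.3 -1.2  5.7] gap 0.166 gf 58 q6 0.23
end t66.2 tcp [ 0.5323 -0.3178  0.1224] F [-13.6 -11.1   9.7] gap 0.164 gf 60 q6 0.21
clear t67.8 tcp [ 0.5349 -0.3127  0.2689] F [ 0.  -1.  -0.7] gap 0.704 gf 0 q6 0.26
away t68.6 tcp [ 0.4009 -0.4187  0.359 ] F [ 0.2  0.7 -0.6] gap 0.698 gf 0 q6 0.59
[[0.2096, -0.0044], [0.1396, -0.0032], [0.0696, -0.002], [-0.0004, -0.0008]] 0.1442028528169319
[[0.1407, 0.0026], [0.0707, 0.0038], [0.0007, 0.005], [-0.0693, 0.0062]] 0.14448541466675513
[[0.067, 0.0006], [-0.003, 0.0018], [-0.073, 0.003], [-0.143, 0.0042]] 0.14376889199102816
[[-0.0001, 0.0004], [-0.0701, 0.0016], [-0.1401, 0.0028], [-0.21, 0.004]] 0.14395664023112387
crank grip [ 0.59272279 -0.1271879 ] 109 expect [ 0.59469344 -0.12790598]
```

View pics/end.png

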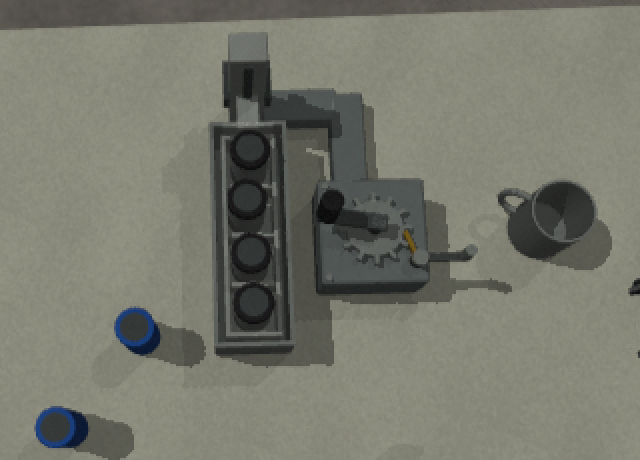

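The carrier is down with all four cans within 5 mm of their cell centres. The crank reads about 6.77 rad, the lever post at (470,251) is back at its hold place, and the robot is clear.

```bash
python3 -c "
from station import *
print(finish_job())"
```

```text
the job is handed in; nothing more can be done
None
```

I handed the job in at about 69 s of the 192 s allowed: all four cells are filled, the carrier was lowered in hand to the stop, and the lever is back at hold; no verdict came back.

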